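# Brake and lock the turning wheel of a bench flaking mill

## Robot

A 6-joint arm with a two-finger parallel gripper is mounted at the origin on the work surface. World frame = base frame: x ahead of the robot, y to its left, z up, the work surface at z = 0. Lengths are in mm, angles in rad, forces in N, time in s.
With the tool pointing down it reaches from about 300 to 825 mm from the base axis. Payload 5.4 kg.
Tool frame: the origin (TCP) lies midway between the tips of the shut fingers; the grasp point (between the pads) lies 19 mm behind it; z points along the fingers, y is the direction in which the jaws open and shut (so a half turn about z gives the same grasp; the last joint's range is limited). The gripper opens to 92 mm and grips with 3 to 60 N. Pads are 20 mm wide; open, the fingers measure 128 mm over their backs; the gripper's body (75 mm by 189 mm) begins 69 mm behind the grasp point.
Start: joints at [0.922, 0.158, 1.597, -0, 1.386, -0.21], TCP at [244.298, 520.504, 214.601] pointing down, gripper open.
Joint ranges: [-2.91, 2.91], [-0.94, 2.29], [0.18, 2.7], [-1.29, 4.43], [0.17, 2.64], [-3, 3]. Speed limits (rad/s): [2.57, 2.57, 3.14, 3.14, 3.14, 3.14].

## Interface

Orientations are given as [roll, pitch, yaw] about the fixed x, y, z axes, in that order (R = Rz(yaw) Ry(pitch) Rx(roll)).
In Python, from cell import arm gives the robot as it stands. The module is installed in compiled form; this text tells all that it offers.
- The arm moves only by the tool step_arm, never from a script. Its arguments are lists of equal length, an entry for each row: "delta_pos": the shift along the tool's x, y, z in cm, a list of three; "delta_rot": the turn, a rotation vector about the tool's x, y, z in degrees, a list of three. In form: {"delta_pos": [[tx, ty, tz], ...], "delta_rot": [[ax, ay, az], ...]}. A call has 1 to 5 rows; each row is the pose to reach, as a shift and turn from the pose commanded when the call began, along the tool's axes at that moment; what a row does not reach only later rows make up. A row lasts 1/12 s, in which the tool goes at most 41.7 mm and 7.16 degrees, less where a joint would pass 70% of its speed; a pose out of reach is approached as far as the arm can. A call with a gripper value outside its range is refused whole. "jaw" is the gripper command: -1 is shut, 1 is fully open, values between are in proportion, set as the call begins (left out, the last holds). The fingers move at their own pace and stop on an object; "newtons" is the grip in N (left out, the last holds). Time passes only in rows, so rows that repeat a pose let the fingers close. It gives the time, the measured TCP pose, the force and the opening at its end, in the units of the state.
- arm.observe(): the state, without advancing time (a new reading comes with each control period).
- arm.camera(name): name is "side" or "top"; returns a dict with "image" (384x512x3 uint8, blue, green, red), "fx", "fy", "cx", "cy" (pixels), "rvec" (rotation vector, rad) and "tvec" (3), from world to camera coordinates, as OpenCV has them. Camera axes: x right, y down, z forward; pixel columns grow to the right and rows downward; lengths in mm; the calibration is good to about 2 mm. A picture is of the moment at which its call begins. There is no depth.
- arm.hand_in(): hands the job in, once; it reports no verdict.
The state is a dict: "clock": time; "joint_pos": joint angles; "joint_vel": joint speeds; "joint_torque": joint torques, N m; "position": TCP position; "ee_rot": TCP orientation; "ft_force": force on the tool from outside, world axes, zero at the start; "moment": the same for the moment, N m; "gripper_width": finger opening in mm.
Only numpy, scipy, OpenCV 4.12 (cv2) and the standard library are available. Lean on these libraries where they do the work, as an engineer would, in place of code of your own. Each camera call takes 0.05 s, during which the arm holds its last target. There are 200 camera calls.

## Task

The mill's drive wheel is still turning: lock it for cleaning. Take the square-headed steel locking pin from the wooden rack, pass its tip through the slot of the fixed bracket and rest it lightly on the wheel's face so that its rubbing slows the wheel to a creep before the wheel's hole arrives, then let the hole come under the pin and push the pin fully home, head down on the bracket, and let go. Be gentle: the wheel must never strike or be pressed hard by the pin, touch the wheel with nothing but the pin, and leave the other things where they are.

Things in the scene. Friction and masses are not known exactly. Their poses are not given: they have to be found in the camera images.
- mill: Bench mill fixed to the table: round grey housing 300 mm across, 62 mm high, white motor block (110 x 100 x 85 mm high) at its +x side, outlet at its +y side. Origin on the wheel's axis at table height, z up. At its -x side stands a dark steel bracket: a post 56 mm wide outside the wheel (x = -156 to -142 mm) carrying a plate 18 mm thick over the wheel's face (x = -153 to -72 mm, top 130 mm over the table).
- slot (a point): Centre of the slot through the bracket plate, at the plate's top face (130 mm over the table, at x = -100 mm in the mill's frame). The slot is 24 mm long along the mill's x (radial to the wheel) and 15 mm wide. It is fixed with the mill and shares the mill's axes.
- wheel (a joint): Wheel angle, rad, growing counter-clockwise seen from above; the hole lies at this angle from the mill's x axis, so it is under the slot at pi, 3 pi, 5 pi ... An idling drive turns the wheel counter-clockwise with a steady 0.4 N m, at about 1.5 rad/s when free; rubbed, it slows; pressed with some 5 to 11 N it stalls; let go, it regains speed in about half a second.
- spindle: Spindle with the wheel on it, 4.2 kg; origin on the axis 64 mm over the table. It floats on a spring: pressed down, the wheel first gives way at 2 N, then by 0.83 mm per N (1200 N/m), to a hard stop at 10 mm. Let off, or when the pin finds the hole, it springs back up. The wheel's flat bare-metal annular face reaches from 75 to 125 mm radius; inside are five spokes and a hub.
- wheel_hole (a point): Centre, at the wheel's top face, of its one round through hole: 18 mm in diameter, at 100 mm radius. The face is 12 mm thick, its top 100 mm over the table when not pressed, 12 mm under the bracket plate's underside; below the wheel is 26 mm free to the housing.
- pin: Loose steel locking pin, 0.18 kg, upright in the rack. Origin at the centre of its tip, z up to the head. Round shank 12 mm in diameter, 46 mm long, tip chamfered 1.5 mm; then a square head 22 x 22 mm, 46 mm high (46 to 92 mm over the tip), sides along its x and y. Fully home, the head sits on the bracket plate and the tip is 46 mm under the slot's point, 16 mm below the wheel's top face.
- rack: Fixed wooden block 130 x 56 x 56 mm high, long along its x, origin at the centre of its underside. The locking pin stands in its 14 mm hole at x = -36 mm, tip 10 mm above the table, the head's underside level with the block's top; at x = +36 mm stands a round black clamp knob (38 mm across, to 78 mm over the table).
- clamp_knob: The black clamp knob in the rack; leave alone. Origin at the shank's lower end.
- wrench: Steel wrench lying at the far right; leave alone.
- jar: Jar, 68 mm across, 100 mm high; leave alone.
- bowl: Steel bowl, 140 mm across; leave alone.
- brush: Brush lying near the robot on its left; leave alone.
- weight: Small brass weight, 40 mm across, 46 mm high, near the robot; leave alone.
- tin: Tin, 70 mm across, 90 mm high, on the left; leave alone.
Not all that is in view belongs to the job. Leave any orange or red look-alike of the pin alone.

How it is judged (in metres and radians):
On the way, in this order (a step that is already met when the one before it is completed fails the run):
1. the locking pin is lifted out of the rack (height (world z) of pin above 0.07 m), for 0.1 s.
2. the pin, its tip through the slot and on the wheel's face, away from the hole, slows the wheel below 0.5 rad/s (a third of its free speed) for 0.2 s (velocity of joint wheel below 0.5 rad/s and horizontal distance between pin and wheel_hole above 0.01 m and horizontal distance between pin and slot below 0.02 m), for 0.2 s.
At the end, for the whole second after the job is handed in: The pin stands through slot and wheel hole (tip within 8 mm of the hole's centre line, within 0.2 rad of upright), its head down on the bracket to within 4 mm, released and at rest, and the wheel stands still (under 0.05 rad/s) (z of pin in the frame of slot between -0.05 and -0.042 m and horizontal distance between pin and wheel_hole below 0.008 m and angle between pin's own z axis and vertical below 0.2 rad and velocity of joint wheel between -0.05 and 0.05 rad/s and linear speed of pin below 0.02 m/s); the robot touches nothing.
It fails at once if the wheel strikes or is pressed by the pin with more than 30 N (contact force between pin and spindle above 30 N).
It fails at once if the robot itself touches the wheel (over 1 N) (contact force between any of the fingers, the arm and spindle above 1 N).
It fails at once if another loose thing is moved by more than 30 mm (distance of any of clamp_knob, wrench, jar, bowl, brush, weight, tin from where it was at the start of the episode above 0.03 m).
It also fails if it takes over 61 s, if anything falls off the work surface, if the arm or the gripper's body presses on something with over 40 N, if the wrist force passes 120 N, or if a joint passes its speed limit or range.

## Working session

There is one attempt and no reset: what is moved stays moved. The work goes in short steps, Python scripts to look and compute and a tool call to move; the robot and the scene stay as the last step left them, time stands still between calls to the robot, and variables do not carry over. Pictures are saved under pics/ and viewed, about 8 in all and at most 12, crops included, and the job is handed in when it is done.

Besides the shell and the picture viewer there is one more tool, called after "Emit:" as name(argument=value, ...) on one line, values as JSON. step_arm: Moves the arm, as the interface text tells. Its arguments: {"type":"object","properties":{"delta_pos":{"type":"array","items":{"type":"array","items":{"type":"number"}}},"delta_rot":{"type":"array","items":{"type":"array","items":{"type":"number"}}},"jaw":{"type":"number"},"newtons":{"type":"number"}},"required":["delta_pos","delta_rot"]}

```bash
mkdir -p pics; cat > h.py <<'E'
import numpy as np, cv2
from cell import arm
def snap(n,f):
    c=arm.camera(n); cv2.imwrite(f'pics/{f}.png',c['image']); np.save(f'pics/{f}.npy',np.array([c['fx'],c['fy'],c['cx'],c['cy'],*np.ravel(c['rvec']),*np.ravel(c['tvec'])])); return c
def cal(f):
    v=np.load(f'pics/{f}.npy'); K=np.array([[v[0],0,v[2]],[0,v[1],v[3]],[0,0,1.]]); R=cv2.Rodrigues(v[4:7])[0]; return K,R,v[7:10]
def pt(f,u,v,z):
    K,R,t=cal(f); d=R.T@np.linalg.solve(K,[u,v,1.]); C=-R.T@t; return C+d*(z-C[2])/d[2]
def px(f,P):
    K,R,t=cal(f); return cv2.projectPoints(np.float64(P).reshape(-1,3),cv2.Rodrigues(R)[0],t,K,None)[0][:,0]
def crop(f,x0,y0,w,h,s):
    im=cv2.imread(f'pics/{f}.png')[y0:y0+h,x0:x0+w]; cv2.imwrite(f'pics/{f}_{x0}_{y0}.png',cv2.resize(im,None,fx=s,fy=s,interpolation=cv2.INTER_CUBIC))
E
python3 - <<'E'
from h import *
a=snap('top','t0');b=snap('side','s0')
for f in('t0','s0'):
    K,R,t=cal(f);print(K[0,0],(-R.T@t).round(),R.round(2).tolist())
im=np.vstack([a['image'],b['image']]);cv2.imwrite('pics/a0.png',cv2.resize(np.hstack([a['image'],b['image']]),(800,300)))
print(arm.observe())
E
```

```text
349.3855152471387 [ 374.   -5. 1022.] [[-0.09, -1.0, 0.0], [-0.98, 0.09, -0.2], [0.2, -0.02, -0.98]]
420.19121157280665 [  179. -1106.   924.] [[0.95, -0.33, -0.0], [-0.19, -0.55, -0.82], [0.26, 0.77, -0.58]]
{'clock': 0.1, 'joint_pos': array([ 9.21885286e-01,  1.58995277e-01,  1.59810902e+00, -5.25475707e-05,
        1.38619517e+00, -2.10109395e-01]), 'joint_vel': array([-2.47121888e-03, -5.57138999e-05, -2.92406675e-03,  1.86244371e-03,
        8.93726798e-04, -7.37726175e-04]), 'joint_torque': array([-3.99975388e-04, -3.86506605e+01, -3.22959960e+01,  7.03855581e-02,
        3.39292665e-02, -5.43252781e-05]), 'position': array([243.9779282 , 520.04129384, 213.71082269]), 'ee_rot': array([-3.13991261e+00, -3.05482106e-04,  2.70280044e+00]), 'ft_force': array([0.43061922, 0.04434202, 0.34662673]), 'moment': array([ 0.04695774, -0.01597649, -0.04947602]), 'gripper_width': 91.66622693069253}
```

View pics/t0.png

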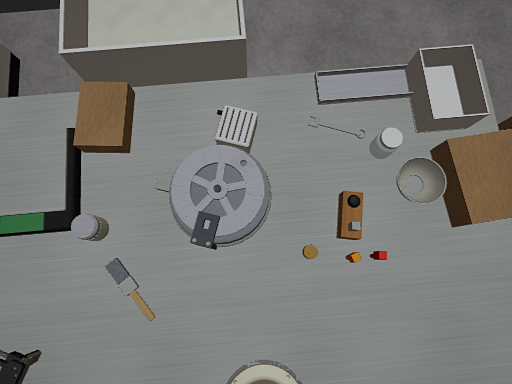

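View pics/s0.png

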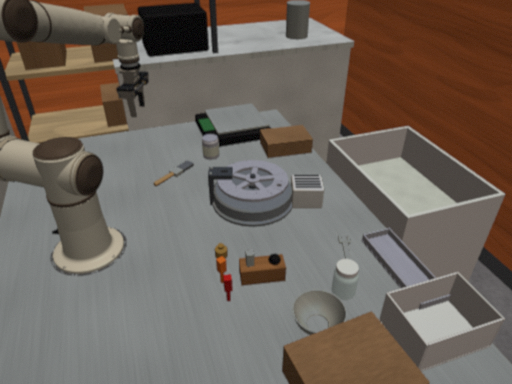

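Top view: the grey square pin head is at (355,226) in the rack, with the black knob at (353,201). The look-alikes are orange (355,257) and red (380,255), and the brass weight is at (310,252). The wheel hub is at (217,188), the hole at (243,162) and the slot at about (207,224). I choose the grey head in the rack.

```bash
python3 - <<'E'
from h import *
a=cv2.imread('pics/t0.png')
A=cv2.resize(a[185:245,325:385],None,fx=6.6,fy=6.6,interpolation=cv2.INTER_CUBIC)
B=cv2.resize(a[195:255,180:240],None,fx=6.6,fy=6.6,interpolation=cv2.INTER_CUBIC)
b=cv2.imread('pics/s0.png')
C=cv2.resize(b[240:290,230:296],(396,300),interpolation=cv2.INTER_CUBIC)[:200]
D=cv2.resize(b[155:205,200:266],(396,300),interpolation=cv2.INTER_CUBIC)[:200]
cv2.imwrite('pics/c0.png',np.vstack([np.hstack([A,B]),np.hstack([C,D])]))
E
```

```text
(no output)
```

View pics/c0.png

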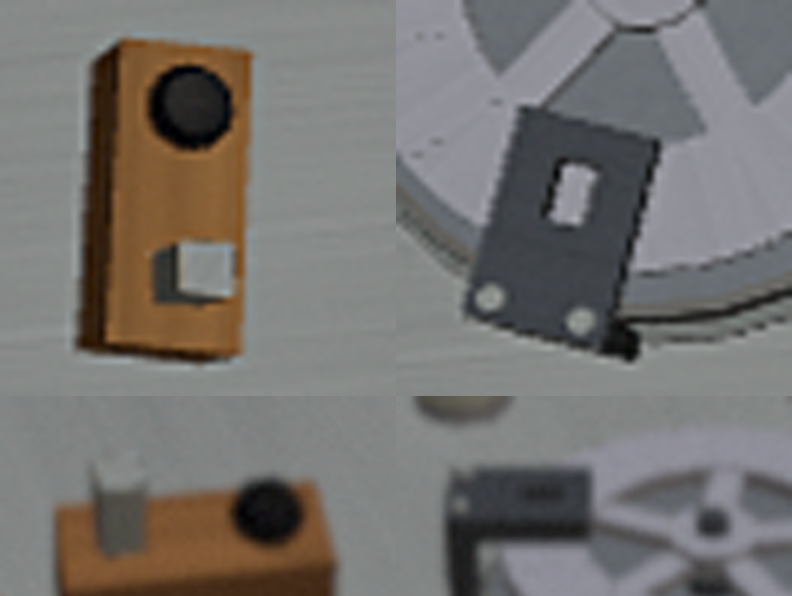

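```bash
python3 - <<'E'
from h import *
def T(x,y,ox,oy,z): return pt('t0',ox+(x+.5)/6.6-.5,oy+(y+.5)/6.6-.5,z)[:2]
f=lambda L,ox,oy,z: np.array([T(x,y,ox,oy,z) for x,y in L])
p=f([(178,243),(237,240),(236,298),(178,297)],325,185,102);print('pin',p.mean(0),p.round(1).tolist())
r=f([(120,38),(251,50),(243,355),(106,345)],325,185,56);print('rack',r.mean(0))
ax=(r[0]+r[1]-r[2]-r[3])/2; print(np.linalg.norm(ax),np.linalg.norm(r[0]-r[1]),np.degrees(np.arctan2(ax[1],ax[0])))
k=r.mean(0)-36*ax/np.linalg.norm(ax);print('pin via rack',k)
q=f([(128,107),(263,143),(208,352),(70,315)],180,195,130)
a=(q[0]+q[1]-q[2]-q[3])/2;u=a/np.linalg.norm(a);print('plate',np.linalg.norm(a),np.linalg.norm(q[0]-q[1]),np.degrees(np.arctan2(u[1],u[0])))
s=q.mean(0)+u*12.5;print('slot',s,'direct',T(176,194,180,195,130))
h=pt('t0',217,188,100)[:2];print('axis',h,'slot-axis',s-h,np.linalg.norm(s-h),np.degrees(np.arctan2(*(h-s)[::-1])))
# side view check
def S(x,y,z):return pt('s0',230+x/6,240+y/6,z)[:2]
print('side pin top',S(118,461-396,102))
print(px('s0',[[*p.mean(0),102],[*s,130]]),'D crop slot:',(px('s0',[[*s,130]])-[200,155])*6+[396,396])
E
```

```text
pin [ 445.09477556 -282.3879653 ] [[456.6, -272.3], [455.7, -296.0], [432.8, -292.1], [435.2, -269.2]]
rack [ 480.81396193 -289.46148487]
130.48361341864958 55.962601056796224 -10.394665795951703
pin via rack [ 445.40478411 -282.96609219]
plate 82.6426346282129 54.8076310580484 -18.733443260420515
slot [479.29736365 106.78984956] direct [480.38304239 106.69402519]
axis [578.39640799  75.64541859] slot-axis [-99.09904434  31.14443098] 103.87779440659565 -17.446671197333963
side pin top [ 448.75290825 -277.39450933]
[[248.9951837  252.2908622 ]
 [223.16864459 171.33810641]] D crop slot: [[535.01186754 494.02863844]]
```

```bash
cat >> h.py <<'E'
def d(tx,ty,tz,yaw=None,frm=None):
    "cm tool deltas and deg about tool z to world target mm/deg yaw"
    o=arm.observe(); p=np.array(o['position'] if frm is None else frm[:3]); y=np.degrees(o['ee_rot'][2]) if frm is None else frm[3]
    c,s=np.cos(np.radians(y)),np.sin(np.radians(y)); v=np.array([tx,ty,tz])-p
    print('delta_cm',np.round([(c*v[0]+s*v[1])/10,(s*v[0]-c*v[1])/10,-v[2]/10],2),'rotz', None if yaw is None else round(-((yaw-y+180)%360-180),2))
E
python3 - <<'E'
from h import *
v=np.array([445,-282.5,170])-np.array([244.3,520.5,214.6])
p0=np.array([244.3,520.5,214.6])
d(*(p0+v/4),171,frm=[*p0,154.86])
d(*(p0+v/2),171,frm=[*(p0+v/4),171])
E
```

```text
delta_cm [-13.07 -16.04   1.12] rotz -16.14
delta_cm [ -8.1  -19.04   1.11] rotz 0
```

Emit:
step_arm(delta_pos=[[-13.07, -16.04, 1.12], [-13.07, -16.04, 1.12], [-13.07, -16.04, 1.12], [-13.07, -16.04, 1.12], [-13.07, -16.04, 1.12]], delta_rot=[[0, 0, -16.14], [0, 0, -16.14], [0, 0, -16.14], [0, 0, -16.14], [0, 0, -16.14]], jaw=0.2, newtons=40)

```text
clock: 0.52
position: [293.7, 319.3, 202.8]
ee_rot: [-3.141, -0.0, 2.986]
ft_force: [0.6, -0.3, 0.1]
gripper_width: 60.6
```

Emit:
step_arm(delta_pos=[[-8.1, -19.04, 0], [-8.1, -19.04, 0], [-8.1, -19.04, 0], [-8.1, -19.04, 0], [-8.1, -19.04, 0]], delta_rot=[[0, 0, 0], [0, 0, 0], [0, 0, 0], [0, 0, 0], [0, 0, 0]])

```text
clock: 0.93
position: [344.1, 118.5, 203.3]
ee_rot: [3.142, 0.0, 2.985]
ft_force: [1.4, -0.6, 0.6]
gripper_width: 55.4
```

Emit:
step_arm(delta_pos=[[-8.1, -19.04, 0], [-8.1, -19.04, 0], [-8.1, -19.04, 0], [-8.1, -19.04, 0], [-8.1, -19.04, 0]], delta_rot=[[0, 0, 0], [0, 0, 0], [0, 0, 0], [0, 0, 0], [0, 0, 0]])

```text
clock: 1.35
position: [394.4, -82.6, 203.3]
ee_rot: [3.142, 0.0, 2.984]
ft_force: [-0.3, 0.5, -0.7]
gripper_width: 55.1
```

Emit:
step_arm(delta_pos=[[-8.1, -19.04, 2], [-8.1, -19.04, 2], [-8.1, -19.04, 2], [-8.1, -19.04, 2], [-8.1, -19.04, 2]], delta_rot=[[0, 0, 0], [0, 0, 0], [0, 0, 0], [0, 0, 0], [0, 0, 0]])

```text
clock: 1.77
position: [444.6, -283.1, 182.7]
ee_rot: [3.141, -0.001, 2.984]
ft_force: [0.9, -0.1, 0.2]
gripper_width: 55.3
```

```bash
python3 - <<'E'
from h import *
o=arm.observe();print(o['clock'],o['position'],np.degrees(o['ee_rot']),o['gripper_width'],o['ft_force'])
d(445,-282.5,130,171)
E
```

```text
1.7667 [ 444.55771231 -283.09702883  182.66861546] [ 1.79966716e+02 -3.50101402e-02  1.70959988e+02] 55.3348070769667 [ 0.89704835 -0.06051341  0.18800688]
delta_cm [-0.03  0.07  5.27] rotz -0.04
```

Emit:
step_arm(delta_pos=[[0, 0.05, 3], [0, 0.05, 6], [0, 0.05, 9], [0, 0.05, 11.5], [0, 0.05, 11.5]], delta_rot=[[0, 0, 0], [0, 0, 0], [0, 0, 0], [0, 0, 0], [0, 0, 0]])

```text
clock: 2.18
position: [441.2, -277.1, 62.6]
ee_rot: [3.135, -0.009, 2.984]
ft_force: [-0.7, 0.4, -1.3]
gripper_width: 54.9
```

```bash
python3 - <<'E'
from h import *
a=snap('top','t1')['image'];b=snap('side','s1')['image']
A=cv2.resize(a[190:260,315:395],None,fx=5,fy=5,interpolation=cv2.INTER_CUBIC)
B=cv2.resize(b[220:290,220:300],None,fx=5,fy=5,interpolation=cv2.INTER_CUBIC)
cv2.imwrite('pics/c1.png',np.hstack([A,B]))
E
```

```text
(no output)
```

View pics/c1.png

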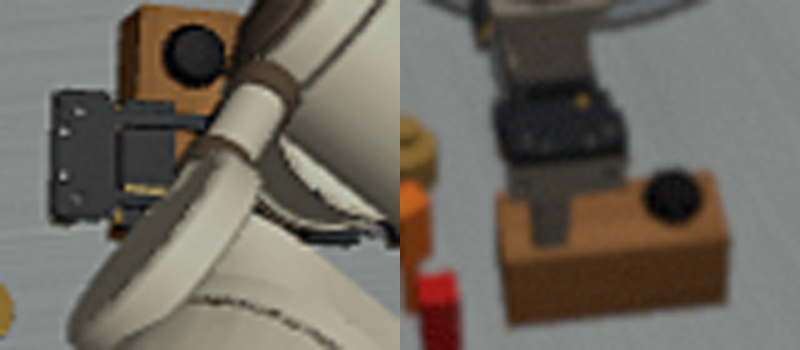

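The crops show the gripper straddling the pin clear of the knob. The head itself is hidden by the finger.

```bash
python3 - <<'E'
from h import *
o=arm.observe();print(o['clock'],o['position'],np.degrees(o['ee_rot']),o['gripper_width'],o['ft_force'])
E
```

```text
2.2833 [ 444.33071402 -279.99863076   68.05459826] [ 1.79924485e+02 -1.03535902e-01  1.71001516e+02] 55.31821509290276 [ 0.09219666 -0.45519616  0.21556623]
```

Emit:
step_arm(delta_pos=[[0, 0, 0], [0, 0, 0], [0, 0, 0], [0, 0, 0], [0, 0, 0]], delta_rot=[[0, 0, 0], [0, 0, 0], [0, 0, 0], [0, 0, 0], [0, 0, 0]], jaw=-1, newtons=30)

```text
clock: 2.7
position: [445.4, -281.3, 69.5]
ee_rot: [-3.14, 0.002, 2.985]
ft_force: [-0.7, -5.6, 3.7]
gripper_width: 24.1
```

Emit:
step_arm(delta_pos=[[0, 0, 0], [0, 0, 0], [0, 0, 0], [0, 0, 0], [0, 0, 0]], delta_rot=[[0, 0, 0], [0, 0, 0], [0, 0, 0], [0, 0, 0], [0, 0, 0]])

```text
clock: 3.12
position: [445.3, -282.3, 69.5]
ee_rot: [-3.138, 0.002, 2.985]
ft_force: [-1.7, -5.6, 1.4]
gripper_width: 22.0
```

Emit:
step_arm(delta_pos=[[0, 0, -1], [0, 0, -3], [0, 0, -6], [0, 0, -10], [0, 0, -14]], delta_rot=[[0, 0, 0], [0, 0, 0], [0, 0, 0], [0, 0, 0], [0, 0, 0]])

```text
clock: 3.53
position: [443.8, -279.0, 208.4]
ee_rot: [3.138, -0.003, 2.984]
ft_force: [0.2, -1.2, -1.6]
gripper_width: 21.6
```

Emit:
step_arm(delta_pos=[[0, 0, -1], [0, 0, -1], [0, 0, -1], [0, 0, -1], [0, 0, -1]], delta_rot=[[0, 0, 0], [0, 0, 0], [0, 0, 0], [0, 0, 0], [0, 0, 0]])

```text
clock: 3.95
position: [443.6, -279.2, 215.4]
ee_rot: [3.138, -0.004, 2.985]
ft_force: [-0.6, -0.6, -1.6]
gripper_width: 21.5
```

```bash
python3 - <<'E'
from h import *
o=arm.observe();print(o['clock'],o['position'],np.degrees(o['ee_rot']),o['gripper_width'],o['ft_force'])
p=[445,-282,220,171]; d(479.7,-90,p[2],161.5,frm=p)
d(479.7,106.8,p[2],161.5,frm=[479.7,-90,220,161.5])
E
```

```text
3.95 [ 443.64157949 -279.21070416  215.38254371] [179.79792096  -0.25496137 170.99954731] 21.53900103721591 [-0.6131425  -0.56367317 -1.58243837]
delta_cm [-0.42 19.51 -0.  ] rotz 9.5
delta_cm [ 6.24 18.66 -0.  ] rotz -0.0
```

Emit:
step_arm(delta_pos=[[-0.5, 3.5, 0], [-0.5, 7.5, 0], [-0.5, 11.5, 0], [-0.5, 15.5, 0], [-0.5, 19.2, 0]], delta_rot=[[0, 0, 5], [0, 0, 9.5], [0, 0, 9.5], [0, 0, 9.5], [0, 0, 9.5]])

```text
clock: 4.37
position: [478.8, -89.2, 216.4]
ee_rot: [3.141, -0.004, 2.818]
ft_force: [0.7, -0.5, -2.7]
gripper_width: 21.8
```

Emit:
step_arm(delta_pos=[[1.2, 3.8, 0], [2.4, 7.6, 0], [3.7, 11.4, 0], [5, 15.2, 0], [6.2, 18.6, 0]], delta_rot=[[0, 0, 0], [0, 0, 0], [0, 0, 0], [0, 0, 0], [0, 0, 0]])

```text
clock: 4.78
position: [478.5, 106.8, 216.5]
ee_rot: [-3.141, -0.003, 2.819]
ft_force: [0.9, -0.1, -1.7]
gripper_width: 21.8
```

Emit:
step_arm(delta_pos=[[0, 0, 0], [0, 0, 0], [0, 0, 0]], delta_rot=[[0, 0, 0], [0, 0, 0], [0, 0, 0]])

```text
clock: 5.03
position: [479.3, 104.0, 217.0]
ee_rot: [-3.14, -0.002, 2.819]
ft_force: [-0.5, -0.3, -2.1]
gripper_width: 21.5
```

```bash
python3 - <<'E'
from h import *
o=arm.observe();print(o['clock'],o['position'],np.degrees(o['ee_rot']),o['gripper_width'],o['ft_force'])
d(479.7,106.8,200,161.5)
a=snap('top','t2')['image'];b=snap('side','s2')['image']
A=cv2.resize(a[185:255,170:250],None,fx=5,fy=5,interpolation=cv2.INTER_CUBIC)
B=cv2.resize(b[110:210,190:270],None,fx=5,fy=5,interpolation=cv2.INTER_CUBIC)
A=np.vstack([A,0*A])[:500]
cv2.imwrite('pics/c2.png',np.hstack([A,B]))
E
```

```text
5.0333 [479.30096522 104.04784842 217.04109663] [-1.79928184e+02 -1.37802712e-01  1.61527376e+02] 21.52924956527339 [-0.50318621 -0.29515282 -2.11526632]
delta_cm [0.05 0.27 1.7 ] rotz 0.03
```

View pics/c2.png

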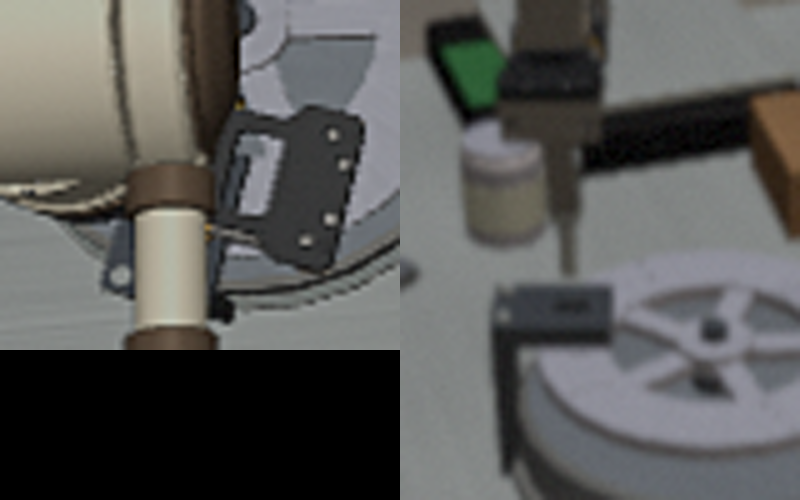

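```bash
python3 - <<'E'
from h import *
o=arm.observe();p=o['position'];print(o['clock'],p)
print(px('s2',[[p[0],p[1],p[2]-59.5],[479.8,106.8,130]]), 'seen tip 223.6 164 ; slot 224.6 171')
q=np.array([[-153,-28],[-153,28],[-72,28],[-72,-28]])
for yaw in(-18.5,):
    c,s=np.cos(np.radians(yaw)),np.sin(np.radians(yaw));R=np.array([[c,-s],[s,c]])
    w=np.array([479.8,106.8])+(q+[100,0])@R.T
    print('plate corners in c2',(px('s2',np.c_[w,[130]*4])-[190,110])*5+[400,0])
E
```

```text
5.1333 [479.80678461 103.21152619 217.67012252]
[[223.22287734 164.97227203]
 [223.30611251 171.31132374]] seen tip 223.6 164 ; slot 224.6 171
plate corners in c2 [[487.68744646 328.850741  ]
 [494.15464217 285.86985667]
 [607.85776122 285.16805417]
 [604.96953933 328.11292987]]
```

Emit:
step_arm(delta_pos=[[0.05, 0.27, 0.8], [0.05, 0.27, 1.6], [0.05, 0.27, 2.0], [0.05, 0.27, 2.0], [0.05, 0.27, 2.0]], delta_rot=[[0, 0, 0], [0, 0, 0], [0, 0, 0], [0, 0, 0], [0, 0, 0]])

```text
clock: 5.55
position: [480.1, 106.8, 197.8]
ee_rot: [-3.141, -0.001, 2.818]
ft_force: [0.4, -0.1, -1.6]
gripper_width: 21.3
```

Emit:
step_arm(delta_pos=[[0, 0, 0.3], [0, 0, 0.6], [0, 0, 0.9], [0, 0, 1.2], [0, 0, 1.2]], delta_rot=[[0, 0, 0], [0, 0, 0], [0, 0, 0], [0, 0, 0], [0, 0, 0]])

```text
clock: 5.97
position: [480.0, 107.1, 185.7]
ee_rot: [-3.141, -0.001, 2.819]
ft_force: [-1.1, -0.3, -0.7]
gripper_width: 21.9
```

Emit:
step_arm(delta_pos=[[0, 0, 0.3], [0, 0, 0.5], [0, 0, 0.5], [0, 0, 0.5]], delta_rot=[[0, 0, 0], [0, 0, 0], [0, 0, 0], [0, 0, 0]])

```text
clock: 6.3
position: [480.4, 107.1, 181.4]
ee_rot: [-3.142, -0.0, 2.819]
ft_force: [0.6, -1.1, -2.0]
gripper_width: 21.8
```

Emit:
step_arm(delta_pos=[[0, 0, 0.4], [0, 0, 0.8], [0, 0, 1.2], [0, 0, 1.5], [0, 0, 1.6]], delta_rot=[[0, 0, 0], [0, 0, 0], [0, 0, 0], [0, 0, 0], [0, 0, 0]])

```text
clock: 6.72
position: [479.9, 107.1, 164.6]
ee_rot: [-3.141, -0.001, 2.819]
ft_force: [-1.3, 1.0, -1.5]
gripper_width: 21.8
```

```bash
python3 - <<'E'
from h import *
a=snap('top','t3')['image'];b=snap('side','s3')['image']
o=arm.observe();print(o['clock'],o['position'],o['ft_force'])
A=cv2.resize(a[130:250,160:280],None,fx=3.3,fy=3.3,interpolation=cv2.INTER_CUBIC)
B=cv2.resize(b[130:230,200:300],None,fx=3.96,fy=3.96,interpolation=cv2.INTER_CUBIC)
cv2.imwrite('pics/c3.png',np.hstack([A,B]))
c,s=np.cos(np.radians(-18.5)),np.sin(np.radians(-18.5))
ax=np.array([479.8+100*c,106.8+100*s]);h=pt('t0',243,162,100)[:2]-ax
print('axis',ax,'hole r',np.linalg.norm(h),'angle t0',np.degrees(np.arctan2(h[1],h[0]))+18.5)
E
```

```text
6.8167 [480.17001442 107.07133719 165.06621994] [ 0.93438173 -0.63424611 -1.46402322]
axis [574.63236552  75.06953436] hole r 102.93113323292535 angle t0 -28.51088771736351
```

View pics/c3.png

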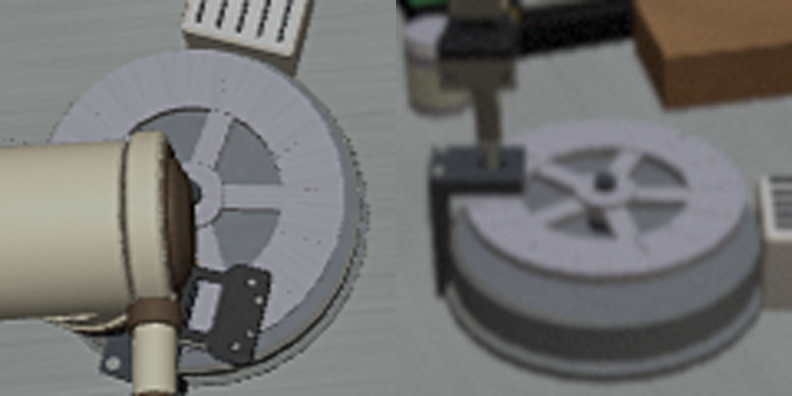

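The hole isn't visible in either view. It must be behind the bracket, which fits 1.5 rad/s from t0. I'll track it by sampling the r=100 mm circle in the side view.

```bash
cat >> h.py <<'E'
AX=np.array([574.6,75.1])
def track(n,name='side',z=100,show=1):
    out=[]
    th=np.radians(np.arange(0,360,1.)); P=np.c_[AX[0]+100*np.cos(th-np.radians(18.5)),AX[1]+100*np.sin(th-np.radians(18.5)),0*th+z]
    for i in range(n):
        c=snap(name,'trk'); q=px('trk',P)+([1,0] if name=='side' else [0,0])
        g=cv2.GaussianBlur(cv2.cvtColor(c['image'],cv2.COLOR_BGR2GRAY),(3,3),0)
        s=cv2.remap(g,q[:,0:1].astype(np.float32),q[:,1:].astype(np.float32),cv2.INTER_LINEAR)[:,0].astype(float)
        s[150:210]=np.median(s); m=np.argmin(s); o=arm.observe()
        out.append((round(o['clock'],2),int(m),int(np.median(s)-s[m]),round(o['position'][2],1),np.round(o['ft_force'],1).tolist()))
    if show:
        for r in out[::show]: print(*r)
    return out
E
python3 - <<'E'
from h import *
track(32,show=3)
E
```

```text
6.87 149 86 165.3 [-0.3, 0.6, -1.2]
7.02 147 85 165.7 [-0.5, -0.0, -1.7]
7.17 149 84 165.7 [0.6, -0.5, -1.4]
7.32 147 84 165.6 [0.7, -0.1, -1.3]
7.47 149 86 165.5 [0.2, 0.5, -1.2]
7.62 147 85 165.5 [-0.1, -0.5, -1.2]
7.77 147 85 165.5 [0.7, 0.5, -1.7]
7.92 147 85 165.5 [0.4, -0.0, -2.0]
8.07 147 84 165.5 [-0.3, 0.7, -2.3]
8.22 147 85 165.5 [0.3, -1.2, -1.6]
8.37 147 86 165.5 [0.3, 1.3, -2.6]
```

```bash
sed -i 's/s\[150:210\]/s[115:212]/' h.py; python3 - <<'E'
from h import *
track(40,show=3)
E
```

```text
8.47 314 49 165.5 [-0.7, -0.1, -2.3]
8.62 326 49 165.5 [-0.2, -0.0, -1.7]
8.77 340 48 165.5 [0.4, 0.2, -1.6]
8.92 353 49 165.5 [-0.7, 0.2, -2.2]
9.07 4 50 165.5 [0.1, 1.0, -1.9]
9.22 17 45 165.5 [-0.1, -0.1, -1.4]
9.37 28 44 165.5 [-0.9, 0.4, -2.2]
9.52 42 44 165.5 [-0.2, -0.1, -2.0]
9.67 55 44 165.4 [-0.1, 0.4, -1.6]
9.82 65 42 165.5 [0.3, -0.2, -2.2]
9.97 79 42 165.5 [-0.6, 0.2, -2.3]
10.12 90 40 165.5 [-0.5, -0.6, -1.7]
10.27 103 42 165.5 [0.5, 1.0, -1.4]
10.42 114 42 165.5 [-1.0, -0.6, -1.7]
```

```bash
python3 - <<'E'
from h import *
track(23,show=22)
E
```

```text
10.47 114 20 165.5 [0.0, -0.1, -1.9]
11.57 212 29 165.5 [0.4, -0.5, -2.0]
```

Emit:
step_arm(delta_pos=[[0, 0, 0.2], [0, 0, 0.4], [0, 0, 0.5], [0, 0, 0.6], [0, 0, 0.7]], delta_rot=[[0, 0, 0], [0, 0, 0], [0, 0, 0], [0, 0, 0], [0, 0, 0]])

```text
clock: 11.98
position: [480.5, 106.8, 158.6]
ee_rot: [-3.141, 0.0, 2.819]
ft_force: [-0.8, -1.7, 1.4]
gripper_width: 21.7
```

```bash
python3 - <<'E'
from h import *
track(7)
E
```

```text
12.03 244 48 158.5 [-0.5, -1.8, -0.1]
12.08 249 49 158.6 [-0.3, -1.8, -0.0]
12.13 252 51 158.7 [-0.1, -0.6, 1.3]
12.18 255 50 158.8 [-0.6, -0.4, 0.7]
12.23 258 49 158.8 [-0.5, -0.2, -0.2]
12.28 262 49 158.7 [-0.7, 0.4, 0.9]
12.33 265 49 158.7 [-0.4, -0.7, 0.2]
```

Emit:
step_arm(delta_pos=[[0, 0, 0.1], [0, 0, 0.2], [0, 0, 0.3], [0, 0, 0.4]], delta_rot=[[0, 0, 0], [0, 0, 0], [0, 0, 0], [0, 0, 0]])

```text
clock: 12.67
position: [480.7, 106.8, 154.8]
ee_rot: [-3.141, 0.001, 2.819]
ft_force: [-1.4, -2.1, 4.6]
gripper_width: 21.8
```

```bash
python3 - <<'E'
from h import *
track(8,z=97)
E
```

```text
12.72 284 50 154.6 [-1.4, -2.4, 4.0]
12.77 286 49 154.7 [-0.9, -2.0, 3.2]
12.82 288 48 154.7 [-0.5, -1.9, 4.3]
12.87 290 48 154.7 [-1.4, -2.6, 3.3]
12.92 292 50 154.7 [-1.8, -1.9, 4.7]
12.97 294 53 154.7 [-1.3, -1.4, 4.0]
13.02 294 50 154.7 [-0.1, -3.4, 4.2]
13.07 296 48 154.6 [0.2, -2.6, 4.7]
```

Emit:
step_arm(delta_pos=[[0, 0, 0.05], [0, 0, 0.1]], delta_rot=[[0, 0, 0], [0, 0, 0]])

```text
clock: 13.23
position: [480.6, 107.0, 153.6]
ee_rot: [-3.141, 0.0, 2.819]
ft_force: [-1.8, -2.0, 4.9]
gripper_width: 21.5
```

```bash
python3 - <<'E'
from h import *
track(21,z=96,show=4)
E
```

```text
13.28 303 50 153.5 [-1.0, -2.8, 5.4]
13.48 308 52 153.6 [-1.5, -2.3, 5.1]
13.68 313 51 153.5 [-0.3, -2.4, 6.0]
13.88 317 48 153.5 [-1.0, -2.7, 4.6]
14.08 322 49 153.5 [-1.3, -2.9, 5.4]
14.28 326 51 153.5 [-0.9, -2.0, 4.3]
```

```bash
python3 - <<'E'
from h import *
from scipy.optimize import least_squares
L={'top':[], 'side':[]}
th0=328
for i in range(26):
    for n in('top','side'):
        c=snap(n,'k'); o=arm.observe(); t=np.radians(326+23*(o['clock']-14.25)-18.5)
        g=cv2.cvtColor(c['image'],cv2.COLOR_BGR2GRAY).astype(float)
        u,v=px('k',[[AX[0]+100*np.cos(t),AX[1]+100*np.sin(t),95]])[0]
        x0,y0=int(u)-7,int(v)-7; w=g[y0:y0+15,x0:x0+15]; m=np.clip(np.median(w)-15-w,0,None)
        if m.sum()<30: continue
        # largest blob only
        k,lab,st,ce=cv2.connectedComponentsWithStats((m>0).astype(np.uint8)); j=1+np.argmax([m[lab==i].sum() for i in range(1,k)])
        m=m*(lab==j); yy,xx=np.mgrid[0:15,0:15]
        L[n].append([*pt('k',x0+(m*xx).sum()/m.sum(),y0+(m*yy).sum()/m.sum(),95)[:2],o['clock']])
for n in L:
    q=np.array(L[n]); r=least_squares(lambda a:np.hypot(q[:,0]-a[0],q[:,1]-a[1])-100,[575,75],loss='soft_l1')
    e=np.hypot(*(q[:,:2]-r.x).T)-100
    an=np.degrees(np.unwrap(np.arctan2(*(q[:,:2]-r.x).T[::-1])))+18.5
    print(n,len(q),'axis',r.x.round(1),'rms',e.std().round(2),'ang',an[[0,-1]].round(1),q[[0,-1],2])
o=arm.observe();print(o['clock'],o['position'],o['ft_force'])
E
```

```text
top 26 axis [579.   74.6] rms 0.16 ang [-33.5  21.8] [14.3333 16.8333]
side 26 axis [559.6  11.7] rms 4.14 ang [-11.1  54.7] [14.3833 16.8833]
16.8833 [480.42077577 107.06122038 153.46232202] [-0.55717838 -2.7988996   5.58992202]
```

The top-view circle fit (rms 0.16 mm) puts the axis about 4 mm further +x than assumed. The hub pixel and side view agree in direction, so I'll shift the pin 3 mm inward along the slot.

Emit:
step_arm(delta_pos=[[-0.1, 0, 0], [-0.2, 0, 0], [-0.3, 0, 0], [-0.3, 0, 0]], delta_rot=[[0, 0, 0], [0, 0, 0], [0, 0, 0], [0, 0, 0]])

```text
clock: 17.22
position: [483.3, 106.1, 153.4]
ee_rot: [-3.142, -0.0, 2.819]
ft_force: [-1.6, -3.0, 4.3]
gripper_width: 21.8
```

```bash
sed -i 's/AX=np.array.*/AX=np.array([578.,74.8])/' h.py; python3 - <<'E'
from h import *
o=arm.observe();print(o['clock'],o['position'],o['ft_force'])
track(40,z=96,show=6)
E
```

```text
17.2167 [483.26403538 106.07848337 153.40365526] [-1.58939788 -2.95537916  4.33694601]Traceback (most recent call last):
  File "<stdin>", line 3, in <module>
  File "h.py", line 23, in track
    c=snap(name,'trk'); q=px('trk',P)+([1,0] if name=='side' else [0,0])
  File "h.py", line 4, in snap
    c=arm.camera(n); cv2.imwrite(f'pics/{f}.png',c['image']); np.save(f'pics/{f}.npy',np.array([c['fx'],c['fy'],c['cx'],c['cy'],*np.ravel(c['rvec']),*np.ravel(c['tvec'])])); return c
ValueError: 200 camera calls are used up
```

The camera budget is spent, so from here I go by force and position alone. The hole should arrive near clock 23.7 s. I'll keep rubbing and watch for the drop in fz and z.

Emit:
step_arm(delta_pos=[[0, 0, 0], [0, 0, 0], [0, 0, 0], [0, 0, 0], [0, 0, 0]], delta_rot=[[0, 0, 0], [0, 0, 0], [0, 0, 0], [0, 0, 0], [0, 0, 0]])

```text
clock: 18.08
position: [483.3, 106.1, 153.5]
ee_rot: [-3.142, 0.0, 2.819]
ft_force: [-1.1, -2.5, 4.7]
gripper_width: 21.7
```

Emit:
step_arm(delta_pos=[[0, 0, 0], [0, 0, 0], [0, 0, 0], [0, 0, 0], [0, 0, 0]], delta_rot=[[0, 0, 0], [0, 0, 0], [0, 0, 0], [0, 0, 0], [0, 0, 0]])

```text
clock: 18.5
position: [483.3, 106.1, 153.5]
ee_rot: [-3.142, -0.0, 2.819]
ft_force: [-2.0, -3.0, 4.9]
gripper_width: 21.6
```

Emit:
step_arm(delta_pos=[[0, 0, 0], [0, 0, 0], [0, 0, 0], [0, 0, 0], [0, 0, 0]], delta_rot=[[0, 0, 0], [0, 0, 0], [0, 0, 0], [0, 0, 0], [0, 0, 0]])

```text
clock: 18.92
position: [483.3, 106.1, 153.5]
ee_rot: [-3.142, 0.0, 2.819]
ft_force: [-0.7, -1.8, 5.4]
gripper_width: 21.6
```

Emit:
step_arm(delta_pos=[[0, 0, 0], [0, 0, 0], [0, 0, 0], [0, 0, 0], [0, 0, 0]], delta_rot=[[0, 0, 0], [0, 0, 0], [0, 0, 0], [0, 0, 0], [0, 0, 0]])

```text
clock: 19.33
position: [483.3, 106.1, 153.5]
ee_rot: [-3.141, 0.0, 2.819]
ft_force: [-2.1, -3.2, 5.1]
gripper_width: 21.6
```

Emit:
step_arm(delta_pos=[[0, 0, 0], [0, 0, 0], [0, 0, 0], [0, 0, 0], [0, 0, 0]], delta_rot=[[0, 0, 0], [0, 0, 0], [0, 0, 0], [0, 0, 0], [0, 0, 0]])

```text
clock: 19.75
position: [483.3, 106.1, 153.5]
ee_rot: [-3.142, 0.0, 2.819]
ft_force: [-1.6, -2.8, 5.9]
gripper_width: 21.4
```

Emit:
step_arm(delta_pos=[[0, 0, 0], [0, 0, 0], [0, 0, 0], [0, 0, 0], [0, 0, 0]], delta_rot=[[0, 0, 0], [0, 0, 0], [0, 0, 0], [0, 0, 0], [0, 0, 0]])

```text
clock: 20.17
position: [483.3, 106.1, 153.5]
ee_rot: [-3.141, 0.0, 2.819]
ft_force: [-1.9, -3.4, 4.1]
gripper_width: 21.6
```

Emit:
step_arm(delta_pos=[[0, 0, 0], [0, 0, 0], [0, 0, 0], [0, 0, 0], [0, 0, 0]], delta_rot=[[0, 0, 0], [0, 0, 0], [0, 0, 0], [0, 0, 0], [0, 0, 0]])

```text
clock: 20.58
position: [483.3, 106.0, 153.5]
ee_rot: [-3.141, 0.0, 2.819]
ft_force: [-1.6, -2.5, 5.2]
gripper_width: 21.5
```

Emit:
step_arm(delta_pos=[[0, 0, 0], [0, 0, 0], [0, 0, 0], [0, 0, 0], [0, 0, 0]], delta_rot=[[0, 0, 0], [0, 0, 0], [0, 0, 0], [0, 0, 0], [0, 0, 0]])

```text
clock: 21.0
position: [483.3, 106.1, 153.5]
ee_rot: [-3.141, 0.0, 2.819]
ft_force: [-1.3, -2.8, 5.3]
gripper_width: 21.6
```

Emit:
step_arm(delta_pos=[[0, 0, 0], [0, 0, 0], [0, 0, 0], [0, 0, 0], [0, 0, 0]], delta_rot=[[0, 0, 0], [0, 0, 0], [0, 0, 0], [0, 0, 0], [0, 0, 0]])

```text
clock: 21.42
position: [483.3, 106.1, 153.6]
ee_rot: [-3.141, 0.0, 2.819]
ft_force: [-1.8, -3.0, 3.8]
gripper_width: 21.8
```

Emit:
step_arm(delta_pos=[[0, 0, 0], [0, 0, 0], [0, 0, 0], [0, 0, 0], [0, 0, 0]], delta_rot=[[0, 0, 0], [0, 0, 0], [0, 0, 0], [0, 0, 0], [0, 0, 0]])

```text
clock: 21.83
position: [483.3, 106.0, 153.5]
ee_rot: [-3.141, 0.0, 2.819]
ft_force: [-0.7, -4.0, 5.6]
gripper_width: 21.6
```

Emit:
step_arm(delta_pos=[[0, 0, 0], [0, 0, 0], [0, 0, 0], [0, 0, 0], [0, 0, 0]], delta_rot=[[0, 0, 0], [0, 0, 0], [0, 0, 0], [0, 0, 0], [0, 0, 0]])

```text
clock: 22.25
position: [483.3, 106.0, 153.5]
ee_rot: [-3.141, 0.0, 2.819]
ft_force: [-1.0, -3.2, 4.8]
gripper_width: 21.9
```

Emit:
step_arm(delta_pos=[[0, 0, 0], [0, 0, 0], [0, 0, 0], [0, 0, 0], [0, 0, 0]], delta_rot=[[0, 0, 0], [0, 0, 0], [0, 0, 0], [0, 0, 0], [0, 0, 0]])

```text
clock: 22.67
position: [483.3, 106.0, 153.6]
ee_rot: [-3.141, 0.0, 2.819]
ft_force: [-0.7, -3.1, 6.1]
gripper_width: 21.6
```

Emit:
step_arm(delta_pos=[[0, 0, 0], [0, 0, 0], [0, 0, 0], [0, 0, 0], [0, 0, 0]], delta_rot=[[0, 0, 0], [0, 0, 0], [0, 0, 0], [0, 0, 0], [0, 0, 0]])

```text
clock: 23.08
position: [483.3, 106.0, 153.6]
ee_rot: [-3.141, 0.0, 2.819]
ft_force: [-1.1, -2.9, 4.9]
gripper_width: 22.0
```

Emit:
step_arm(delta_pos=[[0, 0, 0], [0, 0, 0], [0, 0, 0], [0, 0, 0], [0, 0, 0]], delta_rot=[[0, 0, 0], [0, 0, 0], [0, 0, 0], [0, 0, 0], [0, 0, 0]])

```text
clock: 23.5
position: [483.3, 106.0, 153.6]
ee_rot: [-3.141, 0.0, 2.819]
ft_force: [-1.7, -3.5, 5.2]
gripper_width: 21.8
```

Emit:
step_arm(delta_pos=[[0, 0, 0], [0, 0, 0], [0, 0, 0], [0, 0, 0], [0, 0, 0]], delta_rot=[[0, 0, 0], [0, 0, 0], [0, 0, 0], [0, 0, 0], [0, 0, 0]])

```text
clock: 23.92
position: [483.3, 106.0, 153.6]
ee_rot: [-3.141, 0.0, 2.819]
ft_force: [-1.5, -1.9, 5.1]
gripper_width: 22.0
```

Emit:
step_arm(delta_pos=[[0, 0, 0], [0, 0, 0], [0, 0, 0], [0, 0, 0], [0, 0, 0]], delta_rot=[[0, 0, 0], [0, 0, 0], [0, 0, 0], [0, 0, 0], [0, 0, 0]])

```text
clock: 24.33
position: [483.3, 106.0, 153.6]
ee_rot: [-3.141, 0.0, 2.819]
ft_force: [-0.7, -3.9, 6.1]
gripper_width: 22.0
```

Emit:
step_arm(delta_pos=[[0, 0, 0], [0, 0, 0], [0, 0, 0], [0, 0, 0]], delta_rot=[[0, 0, 0], [0, 0, 0], [0, 0, 0], [0, 0, 0]])

```text
clock: 24.67
position: [483.3, 106.0, 153.6]
ee_rot: [-3.141, 0.0, 2.819]
ft_force: [-1.1, -3.8, 6.3]
gripper_width: 21.9
```

Emit:
step_arm(delta_pos=[[0, 0, 0], [0, 0, 0], [0, 0, 0], [0, 0, 0]], delta_rot=[[0, 0, 0], [0, 0, 0], [0, 0, 0], [0, 0, 0]])

```text
clock: 25.0
position: [483.4, 106.0, 153.6]
ee_rot: [-3.141, 0.0, 2.819]
ft_force: [-1.5, -3.6, 5.2]
gripper_width: 21.9
```

Emit:
step_arm(delta_pos=[[0, 0, 0], [0, 0, 0], [0, 0, 0], [0, 0, 0]], delta_rot=[[0, 0, 0], [0, 0, 0], [0, 0, 0], [0, 0, 0]])

```text
clock: 25.33
position: [483.3, 106.0, 153.6]
ee_rot: [-3.141, 0.0, 2.819]
ft_force: [-0.8, -2.8, 5.1]
gripper_width: 21.9
```

Emit:
step_arm(delta_pos=[[0, 0, 0], [0, 0, 0], [0, 0, 0], [0, 0, 0]], delta_rot=[[0, 0, 0], [0, 0, 0], [0, 0, 0], [0, 0, 0]])

```text
clock: 25.67
position: [483.4, 106.0, 153.5]
ee_rot: [-3.141, 0.0, 2.819]
ft_force: [-0.8, -3.0, 4.6]
gripper_width: 21.7
```

Emit:
step_arm(delta_pos=[[0, 0, 0], [0, 0, 0], [0, 0, 0], [0, 0, 0]], delta_rot=[[0, 0, 0], [0, 0, 0], [0, 0, 0], [0, 0, 0]])

```text
clock: 26.0
position: [481.7, 105.9, 152.0]
ee_rot: [-3.14, -0.004, 2.819]
ft_force: [-1.6, -3.0, -1.1]
gripper_width: 21.9
```

Emit:
step_arm(delta_pos=[[0, 0, 0], [0, 0, 0], [0, 0, 0], [0, 0, 0]], delta_rot=[[0, 0, 0], [0, 0, 0], [0, 0, 0], [0, 0, 0]])

```text
clock: 26.33
position: [482.2, 106.3, 152.6]
ee_rot: [-3.141, -0.003, 2.819]
ft_force: [-4.0, -2.5, -2.2]
gripper_width: 21.9
```

Captured at clock 26: fz fell to tare and z dropped. A 4 N force in -x says the pin sits slightly inward of the hole, so I'll ease it 1 mm outward and push home gradually.

Emit:
step_arm(delta_pos=[[0.1, 0, 0.1], [0.1, 0, 0.2], [0.1, 0, 0.3], [0.1, 0, 0.4]], delta_rot=[[0, 0, 0], [0, 0, 0], [0, 0, 0], [0, 0, 0]])

```text
clock: 26.67
position: [482.6, 106.5, 149.8]
ee_rot: [3.141, 0.001, 2.819]
ft_force: [-2.4, -4.1, -0.2]
gripper_width: 21.6
```

Emit:
step_arm(delta_pos=[[0, 0, 0.1], [0, 0, 0.2], [0, 0, 0.3], [0, 0, 0.3]], delta_rot=[[0, 0, 0], [0, 0, 0], [0, 0, 0], [0, 0, 0]])

```text
clock: 27.0
position: [482.5, 106.4, 146.4]
ee_rot: [-3.142, 0.0, 2.819]
ft_force: [-2.6, -3.3, -0.6]
gripper_width: 21.7
```

Emit:
step_arm(delta_pos=[[0, 0, 0.1], [0, 0, 0.2], [0, 0, 0.3], [0, 0, 0.3]], delta_rot=[[0, 0, 0], [0, 0, 0], [0, 0, 0], [0, 0, 0]])

```text
clock: 27.33
position: [482.4, 106.4, 143.5]
ee_rot: [3.142, 0.0, 2.819]
ft_force: [-2.8, -2.1, 0.6]
gripper_width: 21.9
```

Emit:
step_arm(delta_pos=[[0, 0, 0.1], [0, 0, 0.2], [0, 0, 0.2], [0, 0, 0.2]], delta_rot=[[0, 0, 0], [0, 0, 0], [0, 0, 0], [0, 0, 0]])

```text
clock: 27.67
position: [482.6, 106.4, 143.4]
ee_rot: [-3.141, 0.0, 2.819]
ft_force: [-8.2, -3.2, 12.7]
gripper_width: 21.7
```

Seated at z=143.4, against 143.5 expected, with a firm stop. Next: relieve, release and retreat.

Emit:
step_arm(delta_pos=[[0, 0, -0.1], [0, 0, -0.15], [0, 0, -0.15]], delta_rot=[[0, 0, 0], [0, 0, 0], [0, 0, 0]])

```text
clock: 27.92
position: [482.5, 106.4, 143.5]
ee_rot: [3.141, 0.0, 2.819]
ft_force: [-3.8, -3.3, 4.4]
gripper_width: 22.1
```

Emit:
step_arm(delta_pos=[[0, 0, 0], [0, 0, 0], [0, 0, 0], [0, 0, 0], [0, 0, 0]], delta_rot=[[0, 0, 0], [0, 0, 0], [0, 0, 0], [0, 0, 0], [0, 0, 0]], jaw=0.1)

```text
clock: 28.33
position: [482.7, 106.7, 143.1]
ee_rot: [3.141, 0.001, 2.819]
ft_force: [-0.7, -0.2, -0.4]
gripper_width: 49.8
```

Emit:
step_arm(delta_pos=[[0, 0, 0], [0, 0, 0]], delta_rot=[[0, 0, 0], [0, 0, 0]])

```text
clock: 28.5
position: [482.4, 106.5, 143.0]
ee_rot: [3.141, 0.0, 2.819]
ft_force: [-0.1, 0.4, 0.5]
gripper_width: 50.6
```

Emit:
step_arm(delta_pos=[[0, 0, -1], [0, 0, -3], [0, 0, -5], [0, 0, -8], [0, 0, -11]], delta_rot=[[0, 0, 0], [0, 0, 0], [0, 0, 0], [0, 0, 0], [0, 0, 0]])

```text
clock: 28.92
position: [481.8, 106.5, 254.4]
ee_rot: [-3.141, -0.001, 2.819]
ft_force: [0.4, 0.4, 1.1]
gripper_width: 50.5
```

Emit:
step_arm(delta_pos=[[0, 0, 0], [0, 0, 0], [0, 0, 0], [0, 0, 0], [0, 0, 0]], delta_rot=[[0, 0, 0], [0, 0, 0], [0, 0, 0], [0, 0, 0], [0, 0, 0]])

```text
clock: 29.33
position: [481.5, 106.5, 251.6]
ee_rot: [-3.141, -0.003, 2.819]
ft_force: [0.8, -0.7, 0.7]
gripper_width: 50.6
```

```bash
python3 - <<'E'
from cell import arm
o=arm.observe();print(o['clock'],o['position'],o['ft_force'],o['gripper_width'])
print(arm.hand_in())
E
```

```text
29.3333 [481.5081014  106.45363621 251.59107154] [ 0.76476494 -0.66609617  0.65050119] 50.64773660791927
the job is handed in; nothing more can be done
None
```

I took the grey pin from the rack, rubbed it on the wheel through the slot, and pushed it home when the hole came under it. Then I let go, backed off and handed in at about 29.3 s. I could not confirm the final state by eye, because my wheel tracking had used up all 200 camera calls before the hole arrived.

**Rubbing:** about 7 N on the face slowed the wheel to about 0.4 rad/s for several seconds, with the hole well away from the pin.

**Hole found:** at about 26 s the rubbing force vanished and the tool dropped about 1.5 mm.

**Seating:** the pin came to a firm stop with the tool at z = 143.4 mm, against 143.5 mm expected for head-down. The stop read about 14 N net. After release the force on the tool was about zero, with the gripper clear above.

**Not checked or not in agreement:**
- The wheel standing still and the pin's final pose are inferred from force and height only.
- My first estimate of the wheel axis was about 4 mm off from a later circle fit to the hole's path in the top camera. I moved the pin 3 mm along the slot to suit. The hole then pushed it back about 1 mm, so the true position lies between the two.
- The hole arrived about 2 s later than predicted, so the wheel ran a little slower than I had measured.

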